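Load a shaft into the inspection V-block

ROBOT

A 6-joint arm with a two-finger parallel gripper is mounted at the origin on a cart in front of the work surface, level with it; the furniture and walls round the work are solid. World frame = base frame: x ahead of the robot, y to its left, z up, the work surface at z = 0. Lengths are in mm, angles in rad, forces in N, time in s.
With the tool pointing down it reaches from about 325 to 925 mm from the base axis. Payload 3.1 kg.
Tool frame: the origin (TCP) lies at the very end of the fingers, on their centre line; the grasp point (between the pads) lies 19 mm behind it; z points along the fingers, y is the direction in which the jaws open and shut (so a half turn about z gives the same grasp; the last joint's range is limited). The gripper opens to 85 mm and grips with 20 to 120 N. Pads are 22 mm wide; open, the fingers measure 114 mm over their backs; the gripper's body (76 mm by 85 mm) begins 54 mm behind the grasp point. The pads swing forward as they close: fully open they stand 13 mm farther back than shut.
Start: joints at [-1.225, 0.217, 1.613, -0, 1.311, -0.112], TCP at [276.257, -560.644, 231.3] pointing down, gripper open.
Joint ranges: [-2.75, 2.75], [-0.78, 2.1], [0.31, 2.55], [-1.13, 4.27], [0.13, 2.63], [-2.58, 2.58]. Speed limits (rad/s): [2.79, 2.79, 3.14, 3.14, 3.14, 3.14].

INTERFACE

Orientations are given as a 3x3 rotation matrix whose columns are the frame's x, y, z axes.
In Python, from plant import env gives the robot as it stands.
- The arm moves only by the tool carry_out, never from a script. Its argument "rows" is a list that holds one entry, the list of rows, each a list of 7 numbers: the turn, a rotation vector about the tool's x, y, z in degrees, then the shift along the tool's x, y, z in cm, then the finger opening in cm, from 0 to 8.54. In form: [[[wx, wy, wz, x, y, z, gripper], ...]]. A call has 1 to 20 rows; each row is the pose to reach, as a shift and turn from the pose commanded when the call began, along the tool's axes at that moment; what a row does not reach only later rows make up. A row lasts 1/8 s, in which the tool goes at most 62.5 mm and 10.7 degrees, less where a joint would pass 70% of its speed; a pose out of reach is approached as far as the arm can. A call with a gripper value outside its range is refused whole. The fingers move at their own pace and stop on an object; "grip_force" is the grip in N (left out, the last holds). Time passes only in rows, so rows that repeat a pose let the fingers close. It gives the time, the measured TCP pose, the force and the opening at its end, in the units of the state.
- env.sense(): the state, without advancing time (a new reading comes with each control period).
- env.get_image(name): name is "scene" or "top"; returns the picture (400x640x3 uint8, red, green, blue); there is no depth.
- env.camera_params(name): a dict with "vertical_fov" (degrees; the focal length in pixels is half the picture's height over the tangent of half this angle, whatever the lens; pixels are square), "cx", "cy" (the principal point, pixels), "dist" ([k1, k2, p1, p2, k3] as OpenCV has them; the pictures are not rectified), "R" (3x3) and "t" (3): a world point X has camera coordinates R X + t. Camera axes: x right, y down, z forward; pixel columns grow to the right and rows downward; lengths in mm; the calibration is good to about 2 mm. A picture is of the moment at which its call begins. camera_params takes no time and is no camera call.
- env.sign_off(): hands the job in, once; it reports no verdict.
Trained networks look in the newest picture that a camera, given by its name, has taken for a name from the list of things; names that differ only in an ending like _2 or _b are one class to them, and where a whole thing is asked for, a point or a joint stands for the part that bears it (a point fixed in the world has none). Each returns a list of dicts, best first, with "confidence" (0 to 1); they miss things now and then, are a little off and sometimes report something else, mostly with a low value. They report only what shows in the picture. A call takes as long as a camera call.
- env.boxes_of(camera, label): "point" ([row, column] in pixels, amid what is visible of it).
- env.outline_of(camera, label): "pixels" (400x640 bool, what is visible of it) and "point" ([row, column] in pixels, amid what is visible of it).
The state is a dict: "t": time; "qpos": joint angles; "dq": joint speeds; "effort": joint torques, N m; "ee_pos": TCP position; "tool_rot": TCP orientation; "wrist_force": force on the tool from outside, world axes, zero at the start; "torque": the same for the moment, N m; "grip_width": opening from 0.0 (shut) to 1.0 (fully open).
Only numpy, scipy, OpenCV 4.12 (cv2) and the standard library are available. Lean on these libraries where they do the work, as an engineer would, in place of code of your own. Each camera call takes 0.05 s, during which the arm holds its last target. There are 200 camera calls.

TASK

Load the round shaft into the V-block for inspection by pushing only, with nothing taken between the fingers and nothing lifted: push the shaft from its side so that it rolls along the bench, up the loading ramp, and drops into the V. Then push it endways along the V until it is home against the end stop, and last push the keeper's black knob round until the keeper lies across the shaft as far as it will swing. Leave the micrometer, the guide bush and the spacer ring where they are.

Things in the scene. Friction and masses are not known exactly. Their poses are not given: they have to be found in the camera images.
- shaft: Bright metal shaft, 30 mm in diameter, 160 mm long, 0.36 to 0.54 kg, smooth and slippery, with a dark keyway. Lies on the bench before the ramp (robot's side), roughly parallel to the V; rolls easily, and rolls back if let go on the ramp. Origin on its axis at half length, 15 mm above the bench at the start; its y axis runs along the shaft, x and z turn with it as it rolls.
- v_rest: Grey steel V-block with loading ramp, fixed to the bench, 150 mm long (y from -75 to +75). Origin on the bench under the bottom line of the V at half length; z up, y along the V, -x towards the foot of the ramp (towards the robot); yaw within 0.22 rad. The V's 45 deg faces meet at x = 0, z = 3; the rear one rises to a flat top 30 mm high, x = 27 to 58. A seated shaft's axis is at x = 0, z = 24.
- ramp_foot (a point): Middle of the foot of the ramp, at (-80, 0, 1) mm in the V-block's frame. From here the ramp rises straight, over the block's whole length, to the front edge of the V.
- v_edge (a point): Middle of the front edge of the V, the top of the ramp, at (-13, 0, 16) mm in the V-block's frame; the edge is a flat 3 mm wide, x = -16 to -13. Beyond it the V falls away at 45 deg; a shaft pushed over it drops in.
- stop_face (a point): Point on the inner face of the end stop, at (0, 75, 24) mm in the V-block's frame, at the height of a seated shaft's axis. The stop is a plate across the +y end of the V, x = -18 to 34, 46 mm high, 8 mm thick. A shaft home against it has its middle at y = -5 and its far end at y = -85, 10 mm beyond the block's open -y end.
- keeper (a joint): Keeper arm, a flat steel bar 16 mm wide, on an upright pivot at the rear of the block; underside 41.5 mm above the bench, 2 mm over a seated shaft. Rad: 0 = open, the arm points to the block's -y; grows clockwise seen from above; at the limit 1.57 it points to the block's -x, across the shaft. Light friction (1 N at the knob); stays where left. Starts at 0 to 0.2.
- keeper_pivot (a point): Axis of the keeper's upright pivot, at (44, 50) mm in the V-block's frame, at the height of the middle of the arm, 45 mm above the bench.
- keeper_knob (a point): Middle of the black knob that stands up on the keeper's free end, 54 mm from the pivot: 16 mm in diameter, from 49 to 72 mm above the bench; this point is 61 mm above the bench.
- micrometer: Outside micrometer, 36 x 123 x 18 mm, lying loose to the left of the ramp; origin at the centre of its underside. Not to be moved.
- guide_bush: Flanged steel guide bush, 40 mm in diameter, 35 mm high, standing loose behind the right end of the V-block; origin at the centre of its underside. Not to be moved.
- spacer_ring: Flat steel ring, 46 mm in diameter, 12 mm high, lying loose to the right of the ramp; origin at the centre of its underside. Not to be moved.

How it is judged (in metres and radians):
On the way, in this order (a step that is already met when the one before it is completed fails the run):
1. the shaft has rolled, by more than 60 degrees about its axis, on the bench or ramp (angle between shaft's own z axis and vertical above 1.05 rad and x of shaft in the frame of v_rest below -0.013 m), for 0.04 s.
2. the shaft lies in the V (x of shaft in the frame of v_rest between -0.004 and 0.004 m and z of shaft in the frame of v_rest between 0.021 and 0.0265 m and angle between the y axis of shaft and the y axis of v_rest, either way round below 0.04 rad), for 0.2 s.
3. the shaft lies in the V with its end home against the end stop, the keeper not yet across it (all of step 2 and y of shaft in the frame of v_rest between -0.008 and 0 m and value of joint keeper below 1.2 rad), for 0.2 s.
4. the keeper is swung fully across the shaft (all of step 2 and y of shaft in the frame of v_rest between -0.008 and 0 m and value of joint keeper above 1.45 rad), for 0.2 s.
At the end, for the whole second after the job is handed in: The shaft rests in the V (axis within 4 mm of the V's middle and parallel to it), its end within 3 mm of the end stop, the keeper is swung across it to within 7 degrees of its limit, all is at rest, and the micrometer, guide bush and spacer ring have moved less than 15 mm (all of step 4 and linear speed of shaft below 0.01 m/s and velocity of joint keeper below 0.05 rad/s and distance of each of micrometer, guide_bush, spacer_ring from where it was at the start of the episode below 0.015 m); the robot touches nothing.
It fails at once if the shaft is lifted off the bench before the ramp (x of shaft in the frame of v_rest below -0.095 m and height (world z) of shaft above 0.022 m).
It fails at once if the shaft is lifted clear of the V-block (height (world z) of shaft above 0.042 m).
It fails at once if the shaft is taken between the fingers (the grasp point is inside it) (x of the grasp point in the frame of shaft between -0.011 and 0.011 m and y of the grasp point in the frame of shaft between -0.08 and 0.08 m and z of the grasp point in the frame of shaft between -0.011 and 0.011 m).
It fails at once if the keeper's knob is taken between the fingers (the grasp point is inside it) (distance between the grasp point and keeper_knob below 0.01 m).
It fails at once if the micrometer, the guide bush or the spacer ring is moved by more than 15 mm (distance of any of micrometer, guide_bush, spacer_ring from where it was at the start of the episode above 0.015 m).
It also fails if it takes over 56 s, if anything falls off the work surface, if the arm or the gripper's body presses on something with over 40 N, if the wrist force passes 120 N, or if a joint passes its speed limit or range.

## Working session

There is one attempt and no reset: what is moved stays moved. The work goes in short steps, Python scripts to look and compute and a tool call to move; the robot and the scene stay as the last step left them, time stands still between calls to the robot, and variables do not carry over. Pictures are saved under pics/ and viewed, about 8 in all and at most 12, crops included, and the job is handed in when it is done.

Besides the shell and the picture viewer there is one more tool, called after ">>>" by a JSON object that holds its "op" and its "data", one argument or row to a line. carry_out: Moves the arm, as the interface text tells. Its arguments: {"type":"object","properties":{"rows":{"type":"array","items":{"type":"array","items":{"type":"array","items":{"type":"number"}}}},"grip_force":{"type":"number"}},"required":["rows"]}

```bash
mkdir -p pics
cat > h.py <<'E'
import numpy as np,cv2
from plant import env
def cam(n):
    p=env.camera_params(n);f=200/np.tan(np.radians(p['vertical_fov'])/2)
    K=np.array([[f,0,p['cx']],[0,f,p['cy']],[0,0,1.]])
    return K,np.array(p['dist'],float),np.array(p['R'],float),np.array(p['t'],float)
def proj(n,X):
    K,d,R,t=cam(n);return cv2.projectPoints(np.array(X,float).reshape(-1,3),cv2.Rodrigues(R)[0],t,K,d)[0].reshape(-1,2)
def ray(n,uv):
    K,d,R,t=cam(n);q=cv2.undistortPoints(np.array(uv,float).reshape(-1,1,2),K,d).reshape(-1,2)
    D=np.c_[q,np.ones(len(q))]@R;return -R.T@t,D
def atz(n,uv,z):
    c,D=ray(n,uv);return c+D*((z-c[2])/D[:,2])[:,None]
def tri(uv1,uv2):
    c1,d1=ray('top',[uv1]);c2,d2=ray('scene',[uv2]);d1=d1[0];d2=d2[0]
    s=np.linalg.lstsq(np.c_[d1,-d2],c2-c1,rcond=None)[0];a=c1+s[0]*d1;b=c2+s[1]*d2
    return (a+b)/2,np.linalg.norm(a-b)
def save(n,f):
    im=env.get_image(n);cv2.imwrite('pics/'+f,im[:,:,::-1]);return im
E
cat > a.py <<'E'
from h import *
for n in('top','scene'):
    save(n,n+'0.png')
    print(n,-cam(n)[2].T@cam(n)[3])
for l in ['shaft','v_rest','keeper','keeper_knob','micrometer','guide_bush','spacer_ring','v_edge','ramp_foot','stop_face','keeper_pivot']:
    o={}
    for n in('top','scene'):
        r=env.boxes_of(n,l); o[n]=[(np.round(x['point'],1).tolist(),round(x['confidence'],2)) for x in r[:2]]
    print(l,o)
    try:
        a,b=[o[n][0][0][::-1] for n in('top','scene')];print('   ',tri(a,b))
    except Exception as e: print(e)
s=env.sense();print(s['t'],s['ee_pos'],np.round(s['tool_rot'],3))
E
python3 a.py
```

```text
top [474.40401637 -91.67985899 908.0995911 ]
scene [  35.06155915 -479.56182688  552.43043022]
shaft {'top': [([244.7, 347.3], 0.98)], 'scene': [([261.5, 321.1], 0.74)]}
    (array([ 511.88128798, -150.58648869,   13.43994294]), np.float64(4.39934840080648))
v_rest {'top': [([205.3, 322.5], 0.82)], 'scene': [([219.9, 321.9], 0.93)]}
    (array([607.15204047, -88.6773532 ,  22.99859042]), np.float64(5.849641225614583))
keeper {'top': [([184.0, 305.6], 0.46)], 'scene': [([193.4, 321.3], 0.53)]}
    (array([657.69555862, -49.57621955,  45.13800659]), np.float64(0.01333683102987527))
keeper_knob {'top': [([181.1, 308.4], 0.67)], 'scene': [([191.2, 324.9], 0.57), ([221.1, 321.4], 0.18)]}
    (array([663.40157689, -55.92373925,  50.05290847]), np.float64(1.4555284918612754))
micrometer {'top': [([257.0, 272.5], 0.8)], 'scene': [([219.8, 318.4], 0.68), ([232.1, 239.3], 0.59)]}
    (array([519.84307231, -44.87327811,  71.97642133]), np.float64(153.62439176813385))
guide_bush {'top': [([157.6, 353.9], 0.5)], 'scene': [([205.9, 391.1], 0.81)]}
    (array([ 736.56292594, -173.75939408,   13.203
[... 298 characters left out ...]
[606.65222695, -85.02141275,  13.5906951 ]), np.float64(10.189214862223746))
ramp_foot {'top': [([205.0, 316.9], 0.67)], 'scene': [([219.6, 321.4], 0.86)]}
    (array([611.92906895, -78.42530978,  15.66818174]), np.float64(3.6078647234396044))
stop_face {'top': [([205.5, 317.7], 0.78)], 'scene': [([220.3, 318.5], 0.76)]}
    (array([608.39097275, -77.73805954,  16.32675973]), np.float64(3.3212483633855574))
keeper_pivot {'top': [([207.4, 319.8], 0.58)], 'scene': [([223.7, 320.5], 0.92)]}
    (array([604.95372417, -83.771799  ,  12.07905617]), np.float64(1.209173462801444))
1.2 [ 276.25853563 -560.64098658  231.28933568] [[ 0.897  0.442  0.   ]
 [ 0.442 -0.897 -0.   ]
 [ 0.     0.    -1.   ]]
```

Run:
```python
import cv2
for n,(r0,r1,c0,c1) in {'top':(130,290,220,460),'scene':(160,310,200,440)}.items():
    im=cv2.imread(f'pics/{n}0.png')[r0:r1,c0:c1]
    im=cv2.resize(im,None,fx=3.3,fy=3.3,interpolation=cv2.INTER_CUBIC);cv2.imwrite(f'pics/{n}0c.png',im)
```

```text
(no output)
```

View pics/top0c.png

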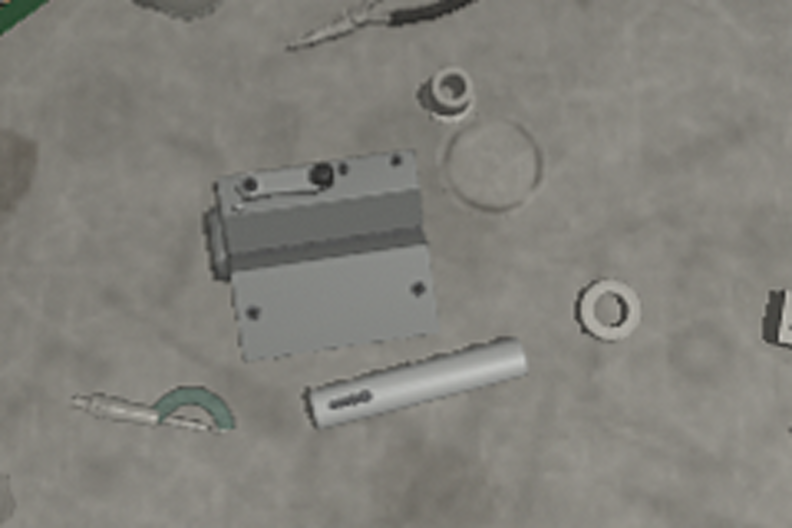

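View pics/scene0c.png

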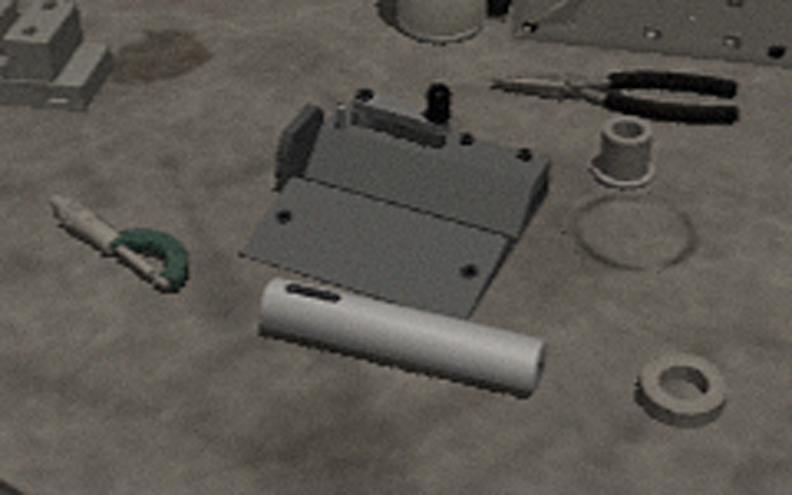

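The top view shows the V-block with its stop on the left (+y) and the shaft right of centre before the ramp, yawed about 0.1 rad more than the block. The keeper is near 0 and the knob is at about (317,182) in the full top image. Next I fit the poses.

```bash
cat > fit.py <<'E'
from h import *
from scipy.optimize import least_squares
T=lambda p:(220+p[0]/3.3,130+p[1]/3.3)
S=lambda p:(200+p[0]/3.3,160+p[1]/3.3)
mt=[((-80,75,1),(245,360)),((-80,-75,1),(437,333)),((58,-75,30),(415,152)),((58,75,30),(213,182)),((-13,-75,16),(428,243)),((44,50,50),(250,185))]
ms=[((-80,75,1),(240,254)),((-80,-75,1),(470,316)),((-14.5,-75,16),(513,237)),((58,-75,30),(550,155)),((-14.5,75,16),(290,180)),((44,50,50),(364,95))]
def tw(p,X):
    c,s=np.cos(p[2]),np.sin(p[2]);X=np.atleast_2d(X).astype(float)
    return np.c_[p[0]+c*X[:,0]-s*X[:,1],p[1]+s*X[:,0]+c*X[:,1],X[:,2]]
def res(p,sets):
    r=[]
    for n,m,f in sets:
        r.append((proj(n,tw(p,[a for a,_ in m]))-np.array([f(b) for _,b in m])).ravel())
    return np.concatenate(r)
for sets in([('top',mt,T)],[('scene',ms,S)],[('top',mt,T),('scene',ms,S)]):
    o=least_squares(res,[640,-90,0.1],args=(sets,),loss='soft_l1',x_scale=[10,10,.1]);print(np.round(o.x,3),np.round(o.fun,1).tolist())
P=o.x
Ri=np.array([[np.cos(P[2]),np.sin(P[2])],[-np.sin(P[2]),np.cos(P[2])]])
blk=lambda w:Ri@(np.array(w)[:2]-P[:2])
# shaft: fit ends
def sh(q,n):
    c=np.array([q[0],q[1],15]);a=np.array([-np.sin(q[2]),np.cos(q[2]),0]);b=np.array([np.cos(q[2]),np.sin(q[2]),0])
    th=np.linspace(0,2*np.pi,40);pts=[c+s*80*a+15*(np.cos(t)*b+np.sin(t)*np.array([0,0,1])) for s in(-1,1) for t in th]
    h=cv2.convexHull(proj(n,pts).astype(np.float32)*16).reshape(-1,2);m=np.zeros((400,640),np.uint8)
    return h/16
for n in('top','scene'):
    env.get_image(n);m=env.outline_of(n,'shaft')[0]['pixels'];
    mm=cv2.moments(m.astype(np.uint8),True)
    obs=np.array([mm['m10']/mm['m00'],mm['m01']/mm['m00'],.5*np.arctan2(2*mm['mu11'],mm['mu20']-mm['mu02'])*100])
    def f(q):
        k=cv2.moments(sh(q,n).astype(np.float32).reshape(-1,1,2));return np.array([k['m10']/k['m00'],k['m01']/k['m00'],.5*np.arctan2(2*k['mu11'],k['mu20']-k['mu02'])*100])-obs
    s=least_squares(f,[515,-150,.24],x_scale=[10,10,.1],diff_step=1e-3);print(n,'shaft',np.round(s.x,3),'in block',np.round(blk(s.x),1),s.cost, m.sum())
for n,p in(('top',T((321,170))),('scene',S((438,88)))):
    w=atz(n,[p],72)[0];b=blk(w);print('knob',w,b,np.arctan2(-(b[0]-44),-(b[1]-50)),np.hypot(b[0]-44,b[1]-50))
for l in('micrometer','guide_bush','spacer_ring'):
    for n in('top','scene'):
        r=env.outline_of(n,l)
        for x in r[:1]: 
            yy,xx=np.nonzero(x['pixels']);w=atz(n,np.c_[xx,yy],8);print(l,n,x['confidence'],np.round(w.mean(0)),np.round(w.min(0)),np.round(w.max(0)))
E
python3 fit.py
```

```text
[ 6.15122e+02 -8.18190e+01  1.54000e-01] [-0.5, 0.9, 0.9, 0.2, -0.5, -0.9, 0.8, -1.3, -0.2, 0.4, -0.2, 0.2]
[ 6.18261e+02 -8.08130e+01  1.77000e-01] [0.7, 0.4, -0.1, 1.8, -0.8, -0.4, 0.2, -0.6, 0.2, -0.8, -0.2, 0.2]
[ 6.16352e+02 -8.17390e+01  1.65000e-01] [-0.1, 0.7, 1.1, -0.6, -0.8, -1.7, 0.6, -1.4, -0.3, -0.5, -0.4, -0.0, 0.2, 0.7, -0.9, 2.7, -1.2, 0.6, 0.3, 0.3, 0.1, -0.5, -0.0, 0.6]
top shaft [ 5.11607e+02 -1.49790e+02  2.68000e-01] in block [-114.5  -49.9] 2.058819664557365e-12 848
scene shaft [ 5.11229e+02 -1.47867e+02  2.62000e-01] in block [-114.6  -47.9] 2.3842855770131402e-11 1474
knob [658.14430247 -78.31207581  72.        ] [41.7874059  -3.48915685] 0.04134171381889446 53.53489958533087
knob [658.49167016 -78.04006451  72.        ] [42.17475973 -3.27794257] 0.03424544216396392 53.30919870154329
micrometer top 0.53 [490.  42.   8.] [475. -10.   8.] [507. 107.   8.]
micrometer scene 0.69 [491.  45.   8.] [471. -12.   8.] [511. 116.   8.]
guide_bush top 0.55 [ 735. -176.    8.] [ 716. -192.    8.] [ 756. -158.    8.]
guide_bush scene 0.91 [ 744. -169.    8.] [ 706. -196.    8.] [ 788. -143.    8.]
spacer_ring top 0.55 [ 567. -295.    8.] [ 545. -317.    8.] [ 588. -272.    8.]
spacer_ring scene 0.66 [ 564. -294.    8.] [ 537. -318.    8.] [ 593. -269.    8.]
```

>>> {"op": "carry_out", "data": {
  "rows": [
    [[0,0,17,34.6,-28.4,10,5],[0,0,17,34.6,-28.4,10,5],[0,0,17,34.6,-28.4,10,5],[0,0,17,34.6,-28.4,10,5],[0,0,17,34.6,-28.4,10,5],[0,0,17,34.6,-28.4,13,5],[0,0,17,34.6,-28.4,13,5],[0,0,17,34.6,-28.4,13,5],[0,0,17,34.6,-28.4,13,5],[0,0,17,34.6,-28.4,13,5],[0,0,17,34.6,-28.4,13,5],[0,0,17,34.6,-28.4,13,5]]
  ]
}}

```text
t: 3.2
ee_pos: [461.3, -154.2, 102.0]
tool_rot: [[0.987, 0.159, 0.001], [0.159, -0.987, -0.001], [0.001, 0.001, -1.0]]
wrist_force: [1.0, -0.5, -0.9]
grip_width: 0.584
```

```bash
cat > st.py <<'E'
from h import *
P=(616.4,-81.7,0.162)
def go(bx,by,z,yaw=0):
    s=env.sense();R=np.array(s['tool_rot']);p=np.array(s['ee_pos'])
    c,sn=np.cos(P[2]),np.sin(P[2]);w=np.array([P[0]+c*bx-sn*by,P[1]+sn*bx+c*by,z])
    tx=np.arctan2(R[1,0],R[0,0]);print('go',(bx,by,z),'turn z deg',round(np.degrees(tx-P[2]-yaw),1),'shift cm',np.round(R.T@(w-p)/10,2))
def st():
    s=env.sense();R=np.array(s['tool_rot']);p=np.array(s['ee_pos']);c,sn=np.cos(P[2]),np.sin(P[2]);d=p[:2]-P[:2]
    print('t',s['t'],'blk',np.round([c*d[0]+sn*d[1],-sn*d[0]+c*d[1],p[2]],1),'F',np.round(s['wrist_force'],1),'grip',round(s['grip_width'],2),'tilt',np.round(R[:,2],3))
E
python3 -c "
from st import *
st();go(-165,-45,5);go(-36,-45,18)
save('scene','s1.png')
cv2.imwrite('pics/s1c.png',cv2.resize(cv2.imread('pics/s1.png')[110:330,170:450],None,fx=2.7,fy=2.7,interpolation=cv2.INTER_CUBIC))"
```

```text
t 3.2 blk [-164.8  -46.5  102. ] F [ 1.  -0.5 -0.9] grip 0.58 tilt [ 0.001 -0.001 -1.   ]
go (-165, -45, 5) turn z deg -0.2 shift cm [-0.03 -0.16  9.7 ]
go (-36, -45, 18) turn z deg -0.2 shift cm [12.87 -0.19  8.41]
```

View pics/s1c.png

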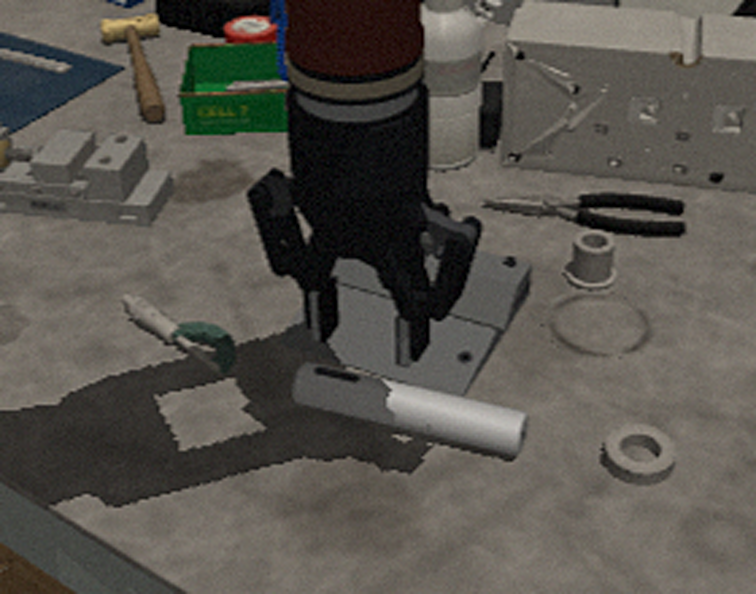

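The fingers hang behind the shaft and are clear of the micrometer. Next I descend and start a slow push.

>>> {"op": "carry_out", "data": {
  "rows": [
    [[0,0,0,0,-0.1,5,5],[0,0,0,0,-0.1,9.6,5],[0,0,0,0.6,-0.1,9.6,5],[0,0,0,1.2,-0.1,9.6,5],[0,0,0,1.6,-0.1,9.6,5],[0,0,0,2.0,-0.1,9.6,5],[0,0,0,2.4,-0.1,9.6,5],[0,0,0,2.8,-0.1,9.6,5],[0,0,0,3.2,-0.1,9.6,5],[0,0,0,3.6,-0.1,9.6,5],[0,0,0,4.0,-0.1,9.6,5],[0,0,0,4.4,-0.1,9.6,5],[0,0,0,4.8,-0.1,9.6,5],[0,0,0,5.2,-0.1,9.6,5],[0,0,0,5.6,-0.1,9.6,5],[0,0,0,6.0,-0.1,9.6,5],[0,0,0,6.4,-0.1,9.6,5],[0,0,0,6.8,-0.1,9.6,5],[0,0,0,7.2,-0.1,9.6,5]]
  ]
}}

```text
t: 5.62
ee_pos: [532.1, -140.4, 5.3]
tool_rot: [[0.987, 0.16, -0.0], [0.16, -0.987, 0.0], [-0.0, -0.0, -1.0]]
wrist_force: [-3.7, -0.7, 2.2]
grip_width: 0.583
```

```bash
cat > look.py <<'E'
from st import *
import sys
st();n=sys.argv[1];a,b,c,d=map(int,sys.argv[3:7]);k=min(800/(d-c),600/(b-a))
im=save(n,sys.argv[2]+'.png');cv2.imwrite(f'pics/{sys.argv[2]}c.png',cv2.resize(im[a:b,c:d,::-1],None,fx=k,fy=k,interpolation=cv2.INTER_CUBIC)[:600,:800])
E
python3 look.py scene s2 150 310 210 430
```

```text
t 5.625 blk [-92.7 -44.3   5.3] F [-3.7 -0.7  2.2] grip 0.58 tilt [-0.  0. -1.]
```

View pics/s2c.png

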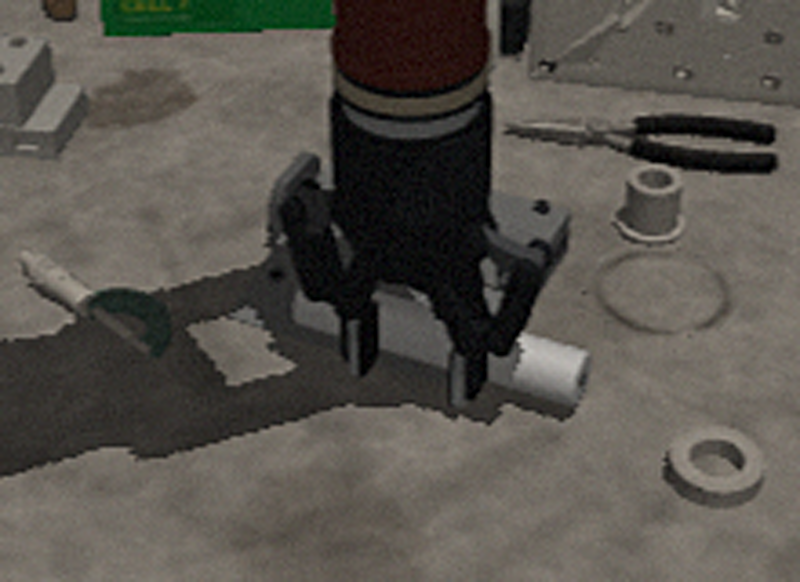

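>>> {"op": "carry_out", "data": {
  "rows": [
    [[0,0,0,0.4,0,-0.1,5],[0,0,0,0.8,0,-0.2,5],[0,0,0,1.2,0,-0.3,5],[0,0,0,1.6,0,-0.4,5],[0,0,0,2.0,0,-0.5,5],[0,0,0,2.4,0,-0.6,5],[0,0,0,2.8,0,-0.65,5],[0,0,0,3.2,0,-0.75,5],[0,0,0,3.6,0,-0.85,5],[0,0,0,4.0,0,-0.95,5],[0,0,0,4.3,0,-1.0,5],[0,0,0,4.6,0,-1.1,5],[0,0,0,4.9,0,-1.15,5],[0,0,0,5.1,0,-1.2,5],[0,0,0,5.3,0,-1.25,5],[0,0,0,5.5,0,-1.3,5],[0,0,0,5.7,0,-1.3,5],[0,0,0,5.8,0,-1.3,5],[0,0,0,5.8,0,-1.3,5]]
  ]
}}

```text
t: 8.05
ee_pos: [589.3, -131.1, 18.3]
tool_rot: [[0.987, 0.16, 0.0], [0.16, -0.987, 0.0], [0.0, 0.0, -1.0]]
wrist_force: [0.5, -0.4, -0.2]
grip_width: 0.586
```

```bash
python3 look.py scene s3 150 310 210 430; python3 -c "
from st import *
go(-70,-60,100);go(0,-170,100)"
```

```text
t 8.05 blk [-34.7 -44.4  18.3] F [ 0.5 -0.4 -0.2] grip 0.59 tilt [ 0.  0. -1.]
go (-70, -60, 100) turn z deg -0.1 shift cm [-3.52  1.56 -8.18]
go (0, -170, 100) turn z deg -0.1 shift cm [ 3.49 12.56 -8.18]
```

View pics/s3c.png

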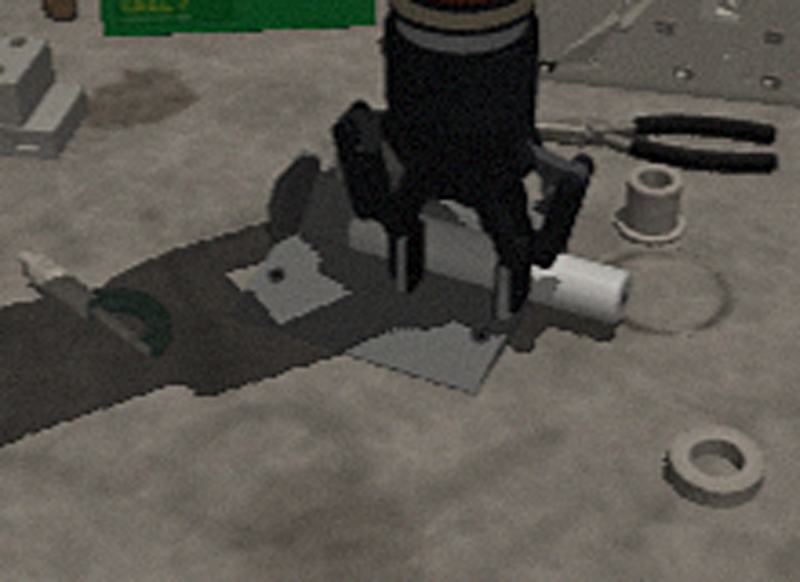

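The contact force is zero and the shaft appears to be in the V. I back off, rise, shut the fingers and go beyond the shaft's right end.

>>> {"op": "carry_out", "data": {
  "rows": [
    [[0,0,0,-1.5,0,0,5],[0,0,0,-2,0,-4,5],[0,0,0,-2,1,-8.2,0],[0,0,0,0,7,-8.2,0],[0,0,0,3.5,12.6,-8.2,0],[0,0,0,3.5,12.6,-8.2,0],[0,0,0,3.5,12.6,-8.2,0],[0,0,0,3.5,12.6,-8.2,0]]
  ]
}}

```text
t: 9.1
ee_pos: [642.5, -248.4, 99.8]
tool_rot: [[0.987, 0.161, -0.002], [0.161, -0.987, 0.001], [-0.002, -0.002, -1.0]]
wrist_force: [-0.2, 1.0, -0.2]
grip_width: 0.002
```

```bash
python3 look.py top t4 150 270 260 420
python3 - <<'E'
from st import *
go(0,-160,12)
m=env.outline_of('top','shaft')
for x in m[:1]:
    yy,xx=np.nonzero(x['pixels']);w=atz('top',np.c_[xx,yy],30)[:,:2]-P[:2];c,s=np.cos(P[2]),np.sin(P[2])
    b=w@np.array([[c,-s],[s,c]]);print(x['confidence'],b.min(0),b.max(0),b.mean(0))
E
```

```text
t 9.1 blk [  -1.1 -168.7   99.8] F [-0.2  1.  -0.2] grip 0.0 tilt [-0.002  0.001 -1.   ]
go (0, -160, 12) turn z deg 0.0 shift cm [ 0.1  -0.87  8.8 ]
0.81 [ -15.01872198 -111.85816188] [15.28625054 33.69022594] [  0.50761811 -36.48780822]
```

View pics/t4c.png

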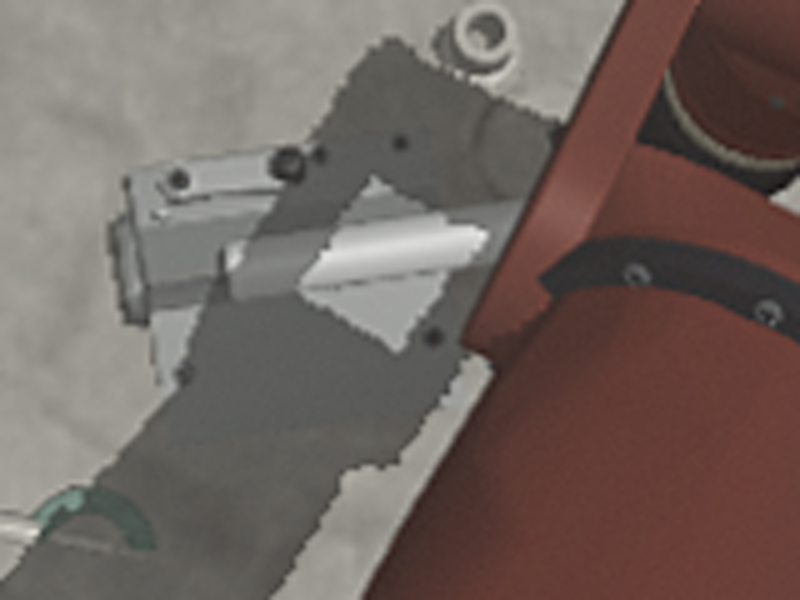

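The shaft is seated in the V with its left end near y = +33, so its centre is near y = -47. Next comes the endways push.

>>> {"op": "carry_out", "data": {
  "rows": [
    [[0,0,0,0.1,0,4.5,0],[0,0,0,0.1,0,8.8,0],[0,0,0,0.1,-0.8,8.8,0],[0,0,0,0.1,-1.6,8.8,0],[0,0,0,0.1,-2.1,8.8,0],[0,0,0,0.1,-2.5,8.8,0],[0,0,0,0.1,-2.9,8.8,0],[0,0,0,0.1,-3.3,8.8,0],[0,0,0,0.1,-3.7,8.8,0],[0,0,0,0.1,-4.1,8.8,0],[0,0,0,0.1,-4.5,8.8,0],[0,0,0,0.1,-4.9,8.8,0],[0,0,0,0.1,-5.3,8.8,0],[0,0,0,0.1,-5.7,8.8,0],[0,0,0,0.1,-6.0,8.8,0],[0,0,0,0.1,-6.2,8.8,0],[0,0,0,0.1,-6.3,8.8,0]]
  ]
}}

```text
t: 11.32
ee_pos: [634.8, -187.3, 12.2]
tool_rot: [[0.987, 0.161, -0.0], [0.161, -0.987, 0.0], [-0.0, -0.0, -1.0]]
wrist_force: [1.1, -3.2, 2.2]
grip_width: -0.002
```

>>> {"op": "carry_out", "data": {
  "rows": [
    [[0,0,0,0,-0.1,0,0],[0,0,0,0,-0.2,0,0],[0,0,0,0,-0.3,0,0],[0,0,0,0,-0.3,0,0]]
  ]
}}

```text
t: 11.82
ee_pos: [634.2, -184.3, 12.2]
tool_rot: [[0.987, 0.16, -0.0], [0.16, -0.987, 0.0], [-0.0, -0.0, -1.0]]
wrist_force: [1.3, -2.6, 1.2]
grip_width: -0.002
```

```bash
python3 look.py scene s5 160 280 250 410
```

```text
t 11.825 blk [   1.1 -104.2   12.2] F [ 1.3 -2.6  1.2] grip -0.0 tilt [-0.  0. -1.]
```

View pics/s5c.png

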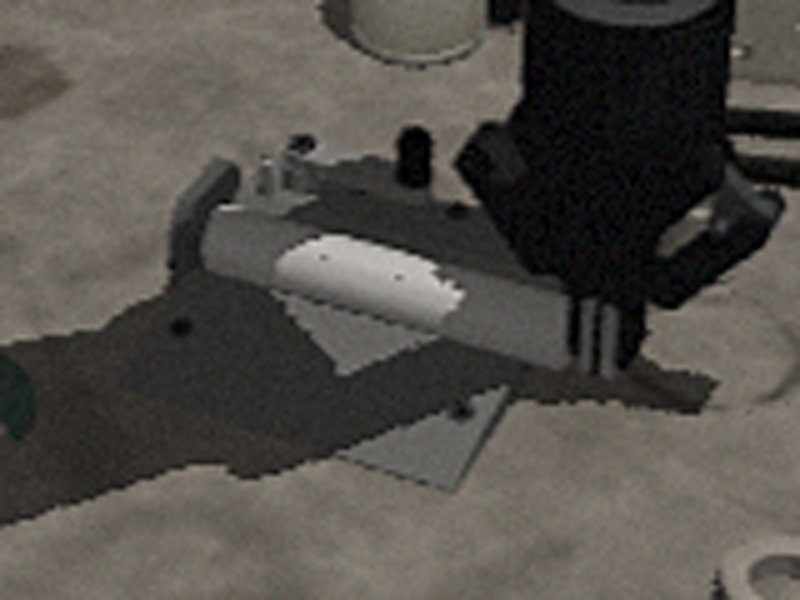

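Nearly home, so I creep until the force rises.

>>> {"op": "carry_out", "data": {
  "rows": [
    [[0,0,0,0,-0.1,0,0],[0,0,0,0,-0.2,0,0],[0,0,0,0,-0.3,0,0],[0,0,0,0,-0.3,0,0]]
  ]
}}

```text
t: 12.38
ee_pos: [633.7, -181.3, 12.2]
tool_rot: [[0.987, 0.16, -0.0], [0.16, -0.987, 0.0], [-0.0, -0.0, -1.0]]
wrist_force: [1.3, -3.2, 2.0]
grip_width: -0.001
```

>>> {"op": "carry_out", "data": {
  "rows": [
    [[0,0,0,0,-0.05,0,0],[0,0,0,0,-0.1,0,0],[0,0,0,0,-0.1,0,0]]
  ]
}}

```text
t: 12.75
ee_pos: [633.6, -180.5, 12.2]
tool_rot: [[0.987, 0.16, -0.0], [0.16, -0.987, 0.0], [-0.0, -0.0, -1.0]]
wrist_force: [1.1, -2.7, 1.5]
grip_width: 0.001
```

>>> {"op": "carry_out", "data": {
  "rows": [
    [[0,0,0,0,-0.05,0,0],[0,0,0,0,-0.1,0,0],[0,0,0,0,-0.1,0,0]]
  ]
}}

```text
t: 13.12
ee_pos: [633.5, -179.5, 12.2]
tool_rot: [[0.987, 0.16, -0.0], [0.16, -0.987, 0.0], [-0.0, -0.0, -1.0]]
wrist_force: [0.5, -2.8, 0.9]
grip_width: -0.0
```

>>> {"op": "carry_out", "data": {
  "rows": [
    [[0,0,0,0,-0.05,0,0],[0,0,0,0,-0.1,0,0],[0,0,0,0,-0.1,0,0]]
  ]
}}

```text
t: 13.5
ee_pos: [633.4, -178.7, 12.2]
tool_rot: [[0.987, 0.16, -0.0], [0.16, -0.987, -0.0], [-0.0, 0.0, -1.0]]
wrist_force: [1.4, -2.4, 0.0]
grip_width: 0.001
```

>>> {"op": "carry_out", "data": {
  "rows": [
    [[0,0,0,0,-0.05,0,0],[0,0,0,0,-0.1,0,0],[0,0,0,0,-0.1,0,0]]
  ]
}}

```text
t: 13.88
ee_pos: [633.4, -178.6, 12.3]
tool_rot: [[0.987, 0.161, 0.0], [0.161, -0.987, -0.002], [0.0, 0.002, -1.0]]
wrist_force: [1.3, -5.7, -1.8]
grip_width: -0.003
```

>>> {"op": "carry_out", "data": {
  "rows": [
    [[0,0,0,0,-0.05,0,0],[0,0,0,0,-0.1,0,0],[0,0,0,0,-0.1,0,0]]
  ]
}}

```text
t: 14.25
ee_pos: [633.4, -178.6, 12.4]
tool_rot: [[0.987, 0.161, 0.001], [0.161, -0.987, -0.003], [0.001, 0.003, -1.0]]
wrist_force: [0.4, -8.3, -1.4]
grip_width: 0.004
```

The shaft is home against the stop: the TCP has stalled and the force is rising. I retreat and go behind the knob.

>>> {"op": "carry_out", "data": {
  "rows": [
    [[0,0,0,0,1,0,0],[0,0,0,0,3,-1,0],[0,0,0,0,3,-6,0],[0,0,0,3,2,-10,0],[0,0,0,7.8,-3,-10,0],[0,0,0,7.8,-9,-10,0],[0,0,0,7.8,-9,-10,0],[0,0,0,7.8,-9,-10,0],[0,0,0,7.8,-9,-10,0]]
  ]
}}

```text
t: 15.38
ee_pos: [695.8, -77.1, 112.6]
tool_rot: [[0.987, 0.159, 0.0], [0.159, -0.987, -0.0], [0.0, 0.0, -1.0]]
wrist_force: [0.3, -0.3, -0.0]
grip_width: 0.004
```

```bash
python3 look.py scene s6 150 270 250 410;python3 -c "
from st import *
go(76,-6,53)
print([ (x['confidence'],x['point']) for x in env.boxes_of('scene','keeper_knob')])
c,s=np.cos(P[2]),np.sin(P[2])
K=(41.9,-3.4)
print(proj('scene',[[P[0]+c*K[0]-s*K[1],P[1]+s*K[0]+c*K[1],72]]))"
```

```text
t 15.375 blk [ 79.1  -8.2 112.6] F [ 0.3 -0.3 -0. ] grip 0.0 tilt [ 0. -0. -1.]
go (76, -6, 53) turn z deg -0.2 shift cm [-0.31 -0.23  5.95]
[(0.61, [190.7, 324.8])]
[[332.78102722 186.74576579]]
```

View pics/s6c.png

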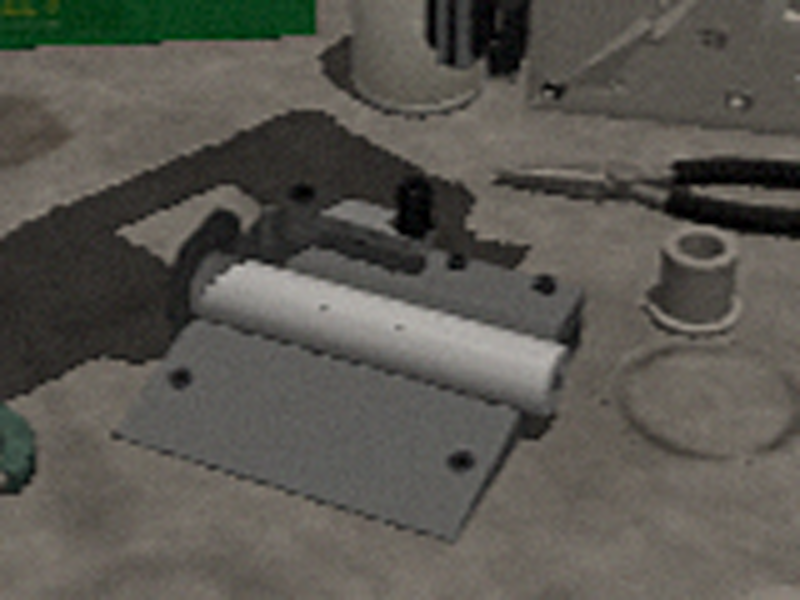

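The shaft is home in the V and the keeper is still open. Next I go down behind the knob and push it round.

>>> {"op": "carry_out", "data": {
  "rows": [
    [[0,0,0,-0.3,-0.2,3,0],[0,0,0,-0.3,-0.2,5.9,0],[0,0,0,-0.3,-0.2,5.9,0],[0,0,0,-0.9,-0.3,5.9,0],[0,0,0,-1.3,-0.4,5.9,0],[0,0,0,-1.8,-0.3,5.9,0],[0,0,0,-2.3,-0.2,5.9,0],[0,0,0,-3.0,0,5.9,0],[0,0,0,-3.5,0,5.9,0],[0,0,0,-4.0,0,5.9,0],[0,0,0,-4.7,-0.1,5.9,0],[0,0,0,-5.2,-0.2,5.9,0],[0,0,0,-5.8,-0.4,5.9,0],[0,0,0,-6.4,-0.7,5.9,0],[0,0,0,-7.1,-1.2,5.9,0],[0,0,0,-7.7,-1.8,5.9,0],[0,0,0,-8.2,-2.3,5.9,0],[0,0,0,-8.5,-2.7,5.9,0],[0,0,0,-8.7,-3.0,5.9,0]]
  ]
}}

```text
t: 17.85
ee_pos: [604.5, -59.5, 53.1]
tool_rot: [[0.987, 0.161, -0.001], [0.161, -0.987, -0.0], [-0.001, 0.0, -1.0]]
wrist_force: [1.1, -1.5, -0.5]
grip_width: 0.005
```

```bash
python3 look.py scene s7 120 270 230 430
```

```text
t 17.85 blk [-8.2 23.8 53.1] F [ 1.1 -1.5 -0.5] grip 0.0 tilt [-0.001 -0.    -1.   ]
```

View pics/s7c.png

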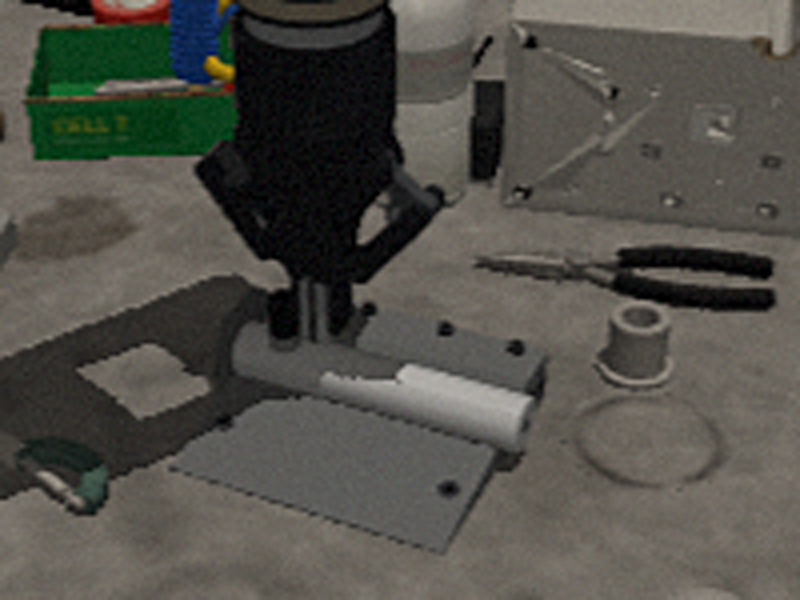

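The knob is just left of the fingers and the keeper is across the shaft, close to its limit. I creep in +y until it stops.

>>> {"op": "carry_out", "data": {
  "rows": [
    [[0,0,0,-0.1,-0.1,0,0],[0,0,0,-0.1,-0.2,0,0],[0,0,0,-0.1,-0.3,0,0],[0,0,0,-0.1,-0.3,0,0]]
  ]
}}

```text
t: 18.4
ee_pos: [603.3, -56.9, 53.2]
tool_rot: [[0.987, 0.16, -0.001], [0.16, -0.987, 0.0], [-0.001, -0.0, -1.0]]
wrist_force: [-0.7, -0.0, 0.6]
grip_width: 0.001
```

>>> {"op": "carry_out", "data": {
  "rows": [
    [[0,0,0,0,-0.05,0,0],[0,0,0,0,-0.1,0,0],[0,0,0,0,-0.15,0,0],[0,0,0,0,-0.15,0,0]]
  ]
}}

```text
t: 18.9
ee_pos: [603.2, -55.3, 53.2]
tool_rot: [[0.987, 0.16, -0.0], [0.16, -0.987, 0.0], [-0.0, -0.0, -1.0]]
wrist_force: [0.2, -0.6, -0.7]
grip_width: -0.001
```

>>> {"op": "carry_out", "data": {
  "rows": [
    [[0,0,0,0,-0.05,0,0],[0,0,0,0,-0.1,0,0],[0,0,0,0,-0.15,0,0],[0,0,0,0,-0.15,0,0]]
  ]
}}

```text
t: 19.4
ee_pos: [603.1, -54.5, 53.3]
tool_rot: [[0.987, 0.161, 0.0], [0.161, -0.987, -0.001], [-0.0, 0.001, -1.0]]
wrist_force: [-1.1, -4.3, -0.6]
grip_width: 0.002
```

>>> {"op": "carry_out", "data": {
  "rows": [
    [[0,0,0,0,-0.05,0,0],[0,0,0,0,-0.1,0,0],[0,0,0,0,-0.1,0,0]]
  ]
}}

```text
t: 19.77
ee_pos: [603.1, -54.3, 53.4]
tool_rot: [[0.987, 0.161, 0.001], [0.161, -0.987, -0.002], [0.0, 0.002, -1.0]]
wrist_force: [-0.4, -6.3, -1.2]
grip_width: 0.002
```

The keeper is at its limit: the force is rising and the TCP has stalled. I back off, rise and look.

>>> {"op": "carry_out", "data": {
  "rows": [
    [[0,0,0,0,0.5,0,0],[0,0,0,0,1.5,0,0],[0,0,0,0,1.5,-4,0],[0,0,0,0,1.5,-10,0],[0,0,0,-8,5,-15,0],[0,0,0,-14,11,-18,0],[0,0,0,-18,17,-18,0],[0,0,0,-20,22,-18,0],[0,0,0,-20,25,-18,0],[0,0,0,-20,25,-18,0],[0,0,0,-20,25,-18,0]]
  ]
}}

```text
t: 21.15
ee_pos: [445.4, -332.8, 233.4]
tool_rot: [[0.987, 0.158, 0.001], [0.158, -0.987, 0.001], [0.001, -0.001, -1.0]]
wrist_force: [-0.4, -0.3, 0.1]
grip_width: 0.001
```

```bash
python3 look.py top t8 130 290 220 433
python3 - <<'E'
from st import *
c,s=np.cos(P[2]),np.sin(P[2]);B=lambda w:(np.atleast_2d(w)[:,:2]-P[:2])@np.array([[c,-s],[s,c]])
for n in('top','scene'):
    env.get_image(n)
    m=env.boxes_of(n,'keeper_knob')
    for x in m[:2]: print(n,'knob',x['confidence'],B(atz(n,[x['point'][::-1]],61)))
    for l in('shaft','micrometer','guide_bush','spacer_ring'):
        for x in env.outline_of(n,l)[:1]:
            yy,xx=np.nonzero(x['pixels']);w=atz(n,np.c_[xx,yy],30 if l=='shaft' else 8)
            print(n,l,round(x['confidence'],2),np.round(w.mean(0)), 'blk',np.round(B(w).min(0)),np.round(B(w).max(0)))
E
```

```text
t 21.15 blk [-209.2 -220.2  233.4] F [-0.4 -0.3  0.1] grip 0.0 tilt [ 0.001  0.001 -1.   ]
top knob 0.73 [[18.58710753 44.44358598]]
top micrometer 0.54 [490.  39.   8.] blk [-130.   90.] [-86. 206.]
top guide_bush 0.71 [ 734. -175.    8.] blk [  82. -130.] [121. -91.]
top spacer_ring 0.6 [ 566. -295.    8.] blk [-106. -226.] [ -61. -178.]
scene knob 0.65 [[-82.4281805 -26.26753  ]]
scene knob 0.62 [[ 6.3725068  51.99028347]]
scene shaft 0.84 [612. -92.  30.] blk [-30. -90.] [19. 82.]
scene micrometer 0.61 [490.  41.   8.] blk [-132.   91.] [-82. 210.]
scene spacer_ring 0.62 [ 565. -295.    8.] blk [-111. -225.] [ -57. -179.]
```

View pics/t8c.png

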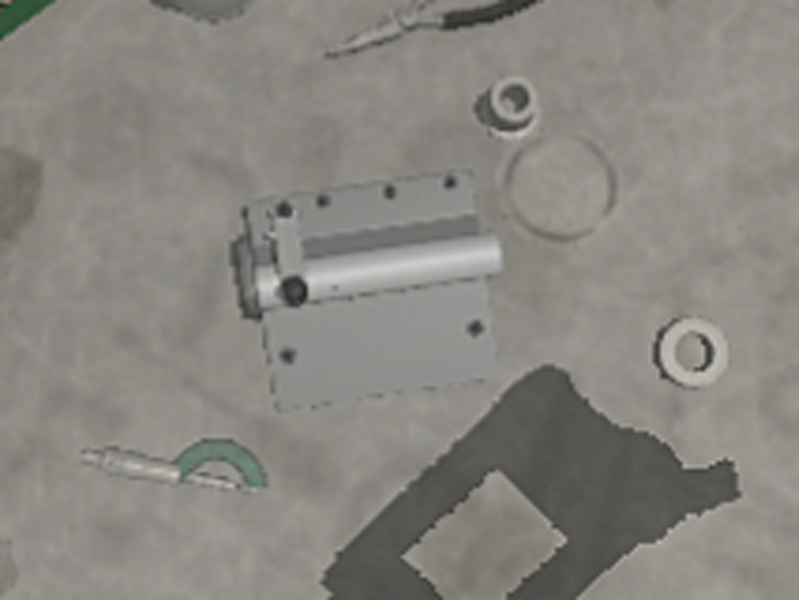

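```bash
python3 -c "
from h import *
print(env.sign_off())"
```

```text
the job is handed in; nothing more can be done
None
```

The shaft is in the V against the end stop, with the keeper across it. I handed the job in at about 22 s of the 56 s allowed, and sign-off gave no verdict.

**What I did**
- **Rolling:** I pushed the shaft with two fingertips, held parallel to the V, along the bench, up the ramp and over the edge.
- **Endways push:** with the fingers shut, I pushed the right end until the tool stalled, with the force rising from about 3 N to 8 N.
- **Keeper:** I pushed the knob round from behind until it stalled at its limit, at about 6 N. Then I backed the arm clear.

**Last checks**
- **Final top picture:** it shows the shaft seated against the stop, the keeper square across it and the arm well away.
- **Shaft span:** the scene camera's outline runs from y = -90 to +82 mm in the block's frame. It should run from -85 to +75, and that difference is mask and height error.
- **Loose parts:** the centres found for the micrometer, guide bush and spacer ring agree with the first measurements to within about 4 mm.

**Checks that failed or disagreed**
- **Missed detections:** in the last check the network did not find the shaft in the top view or the guide bush in the scene view.
- **Knob position:** both networks' knob positions were wrong, so I relied on the stall and the picture for the keeper.
- **Roll angle:** I did not measure how far the shaft turned. I inferred it from about 100 mm of rolling travel.

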